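# Lock the paint jar into the bench mixer and hold it running

### The arm

A 6-joint arm with a two-finger parallel gripper is mounted at the origin on the work surface. World frame = base frame: x ahead of the robot, y to its left, z up, the work surface at z = 0. Lengths are in mm, angles in rad, forces in N, time in s.
With the tool pointing down it reaches from about 275 to 1000 mm from the base axis. Payload 8.4 kg.
Tool frame: the origin (TCP) lies between the finger pads; the fingertips stand 8 mm ahead of it and the grasp point (between the pads) lies 11 mm behind it (tcp_to_tips is the distance from the TCP to the fingertips, in mm); z points along the fingers, y is the line along which they close (so a half turn about z gives the same grasp; the last joint's range is limited). The gripper opens to 85 mm and grips with 20 to 120 N. Pads are 22 mm wide; open, the fingers measure 114 mm over their backs; the gripper's body (76 mm by 85 mm) begins 54 mm behind the grasp point. The pads swing forward as they close: fully open they stand 13 mm farther back than shut.
Start: joints at [1.202, 0.353, 1.633, -0, 1.155, -0.002], TCP at [224.143, 583.428, 239.281] pointing down, gripper open.
Joint ranges: [-2.63, 2.63], [-0.92, 2.1], [0.06, 2.66], [-1.3, 4.44], [0, 2.69], [-3.02, 3.02]. Speed limits (rad/s): [2.22, 2.22, 2.79, 3.14, 3.14, 3.14].

### API

Orientations are given as [roll, pitch, yaw] about the fixed x, y, z axes, in that order (R = Rz(yaw) Ry(pitch) Rx(roll)).
In Python, from rig import * gives the robot as it stands.
- The arm moves only by the tool step_arm, never from a script. Its argument "motion" is a list of rows, each an object with "claw": the finger opening in mm, from 0 to 85.4; "delta_pos": the shift along the tool's x, y, z in mm, a list of three; "turn": the turn about the tool's z in rad. In form: [{"claw": claw, "delta_pos": [dx, dy, dz], "turn": turn}, ...]. A call has 1 to 8 rows; each row shifts and turns the commanded pose from where the row before left it, along the tool's axes as they then stand; what a row does not reach is not made up. A row lasts 1/12 s, in which the tool goes at most 41.7 mm and 7.16 degrees, less where a joint would pass 70% of its speed; a pose out of reach is approached as far as the arm can. A call is refused whole if a number of a shift passes 41.7 or a number of a turn 0.125, either way. A call with a gripper value outside its range is refused whole. The fingers move at their own pace and stop on an object; "force" is the grip in N (left out, the last holds). Time passes only in rows, so rows that do not move let the fingers close. It gives the time, the measured TCP pose, the force, the opening and the grip force at its end, in the units of the state.
- sense(): the state, without advancing time (a new reading comes with each control period).
- grab_frame(name): name is "side" or "top"; returns a dict with "img" (480x640x3 uint8, red, green, blue), "vertical_fov" (degrees; the focal length in pixels is half the picture's height over the tangent of half this angle, whatever the lens; pixels are square), "cx", "cy" (the principal point, pixels), "D" ([k1, k2, p1, p2, k3] as OpenCV has them; the pictures are not rectified), "R" (3x3) and "t" (3): a world point X has camera coordinates R X + t. Camera axes: x right, y down, z forward; pixel columns grow to the right and rows downward; lengths in mm; the calibration is good to about 2 mm. A picture is of the moment at which its call begins. There is no depth.
- sign_off(): hands the job in; it is judged then, once.
The state is a dict: "clock": time; "qpos": joint angles; "qvel": joint speeds; "joint_efforts": joint torques, N m; "eef_pos": TCP position; "tcp_rot": TCP orientation; "contact_force": force on the tool from outside, world axes, zero at the start; "wrist_torque": the same for the moment, N m; "opening": opening from 0.0 (shut) to 1.0 (fully open); "grasp_force": force on a finger pad.
Only numpy, scipy, OpenCV 4.12 (cv2) and the standard library are available. Lean on these libraries where they do the work, as an engineer would, in place of code of your own. Each camera call takes 0.05 s, during which the arm holds its last target. There are 200 camera calls.

### The job

Mix the paint: pick up the rectangular jar whose cap has two steel bayonet pins, set it cap-down into the bench mixer's collar with the pins in the two entry slots, push it in against the spring, and only then turn it clockwise (seen from above) all the way to the stop. The mixer runs only while the jar is held there, so finish still gripping the jar, fully turned and seated. Leave the other jar and everything else on the bench where it stands.

Things in the scene. Friction and masses are not known exactly. Their poses are not given: they have to be found in the camera images.
- mixing_jar: white rectangular jar, 60 (x) by 44 (y) mm, on a round black cap 66 mm across, 20 mm high, chamfered below; 105 mm high in all, about 0.25 kg. Two bright steel pins 10 mm thick stick out of the cap along the jar's +x and -x to 40 mm from the middle, axes 8 mm above the underside. Origin: centre of the underside, z up. Grip across the 44 mm sides (flat from 30 to 99 mm up), high up.
- storage_jar: bystander: the same rectangular jar on an ordinary ribbed screw cap, 50 mm across, without pins; origin at the centre of the cap's underside. Either jar may stand in either of two places.
- mixer: mixer, fixed: round grey base 140 mm across, black collar on top, 102 mm across, rim 102 mm above the bench. Opening 70 mm across (74 at the top), two entry slots 16 mm wide (22 at the top) along the mixer's +x and -x, out to 43 mm, marked by bright ribs outside. Under the 12 mm thick aluminium lip each slot leads into a channel, clockwise only. Origin: centre of the underside, z up.
- mixer_mouth (a point): centre of the opening, level with the rim; axes as the mixer's. The jar's underside meets the sprung drive plate 10 mm below this point; the pins are under the lip and free to turn when it is 25 mm or more below; the plate bottoms at 30 mm below. Turned and let up, the jar is stopped by the lip at 25 mm below.
- drive_plate (a joint): how far the sprung plate in the collar is pushed down, m: 0 up, 0.020 at the bottom; about 3 N to start it and 9 N at the bottom.
- switch_ring (a joint): spring-return ring under the lip that starts the motor, rad: 0 at rest, 1.30 at the stop. The jar's pins push it clockwise after about 0.1 rad of play, so the jar turns about 1.40 rad (80 degrees) in all. Its spring takes 0.2 to 0.4 N m (up to 0.7 with friction) and turns the jar back when it is let go.
- paint_jar_a: bystander: round paint jar, 42 mm across, 62 mm high; origin at the centre of its underside
- paint_jar_b: bystander: round paint jar, 42 mm across, 62 mm high; origin at the centre of its underside
- thinner_bottle: bystander: white bottle, 72 mm across, 160 mm high; origin at the centre of its underside
- mixing_cup: bystander: white plastic cup, 56 mm across, 55 mm high; origin at the centre of its underside
- hull_a: bystander: black plastic model part, 75 by 22 mm, 22 mm high; origin at the centre of its underside
- hull_b: bystander: black plastic model part, 75 by 22 mm, 22 mm high; origin at the centre of its underside
- syringe: bystander: lying syringe about 125 mm long, 34 mm wide over its flange; origin under the middle of its barrel, long axis its x
- tweezers: bystander: steel tweezers lying flat, 115 mm long, 5 mm high; origin under its middle, long axis its x
Mind the look-alikes: they are no part of the job. Leave any brown look-alike of the mixing_jar alone.

How it is judged:
By the outcome, as a careful person would: the job done as asked, in the order asked, and still so for the second after the job is handed in, while the arm keeps its last pose, push and grip.
It also fails if it takes over 42 s, if anything falls off the work surface, if the arm or the gripper's body presses on something with over 40 N, if the wrist force passes 120 N, or if a joint passes its speed limit or range.

## Working session

There is one attempt and no reset: what is moved stays moved. The work goes in short steps, Python scripts to look and compute and a tool call to move; the robot and the scene stay as the last step left them, time stands still between calls to the robot, and variables do not carry over. Pictures are saved under pics/ and viewed, at most 10 in all, crops included, and the job is handed in when it is done.

Besides the shell and the picture viewer there is one more tool, called after "Request:" by a JSON object that holds its "api" and its "payload". step_arm: Moves the arm, as the interface text tells. Its arguments: {"type":"object","properties":{"motion":{"type":"array","items":{"type":"object","properties":{"claw":{"type":"number"},"delta_pos":{"type":"array","items":{"type":"number"}},"turn":{"type":"number"}}}},"force":{"type":"number"}},"required":["motion"]}

```bash
mkdir -p pics; cat > h.py <<'E'
from rig import *
import numpy as np, cv2, pickle
def grab(n,tag):
    f=grab_frame(n); cv2.imwrite(f'pics/{tag}.png',cv2.cvtColor(f['img'],cv2.COLOR_RGB2BGR)); pickle.dump(f,open(f'{tag}.pkl','wb')); return f
def load(t): return pickle.load(open(f'{t}.pkl','rb'))
def K(f):
    fl=240/np.tan(np.radians(f['vertical_fov'])/2); return np.array([[fl,0,f['cx']],[0,fl,f['cy']],[0,0,1.]])
def ray(f,px,z):
    u=cv2.undistortPoints(np.array([[px]],float),K(f),np.array(f['D'],float))[0,0]
    R=np.array(f['R']);t=np.array(f['t']); c=-R.T@t; d=R.T@np.array([u[0],u[1],1]); return c+d*(z-c[2])/d[2]
def proj(f,X):
    R=np.array(f['R'],float);t=np.array(f['t'],float)
    return cv2.projectPoints(np.array(X,float).reshape(-1,1,3),cv2.Rodrigues(R)[0],t,K(f),np.array(f['D'],float))[0][:,0]
E
python3 - <<'E'
from h import *
for n in('side','top'):
    f=grab(n,n+'0'); print(n,f['vertical_fov'],-np.array(f['R']).T@np.array(f['t']),np.round(f['R'],2).tolist(),f['D'])
print(sense())
E
```

```text
side 55.11731581251094 [355.10507287 604.41883051 867.51067128] [[-0.95, -0.33, 0.01], [-0.25, 0.71, -0.66], [0.21, -0.62, -0.75]] [-0.07304283  0.          0.          0.          0.        ]
top 48.769913594115074 [ 393.44856543  -44.51227108 1230.4966082 ] [[-0.0, -1.0, -0.01], [-0.98, 0.0, -0.18], [0.18, 0.01, -0.98]] [-0.03833165  0.          0.          0.          0.        ]
{'clock': 0.1, 'qpos': array([ 1.20161444e+00,  3.53583959e-01,  1.63405015e+00, -1.65179488e-05,
        1.15519208e+00, -2.42160820e-03]), 'qvel': array([ 5.99203502e-04, -1.94001285e-03, -1.60763406e-03,  1.39144144e-03,
       -8.25402739e-05, -1.16267507e-03]), 'joint_efforts': array([-1.44862905e-03, -6.06356478e+01, -3.42819500e+01,  2.90243946e-06,
        4.07349231e-03, -4.79823115e-06]), 'eef_pos': array([223.99023025, 583.04520559, 238.63769095]), 'tcp_rot': array([-3.14035908e+00,  1.21163939e-05,  2.77483906e+00]), 'contact_force': array([0.26635809, 0.39938388, 0.28487717]), 'wrist_torque': array([-0.02455014, -0.04818214,  0.06091252]), 'grasp_force': 0.0, 'opening': 1.0002670103580666}
```

View pics/side0.png

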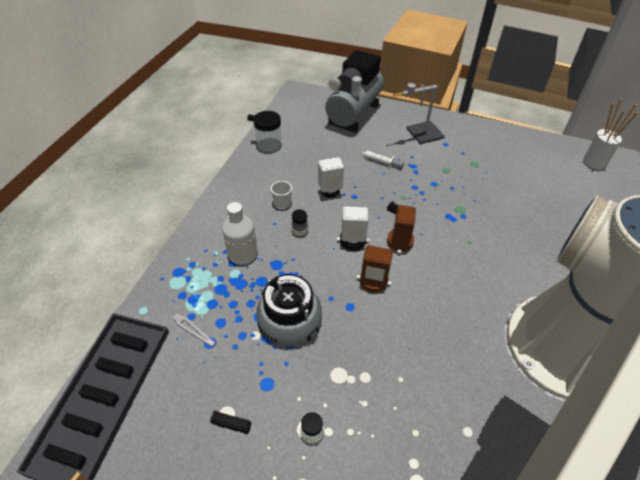

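View pics/top0.png

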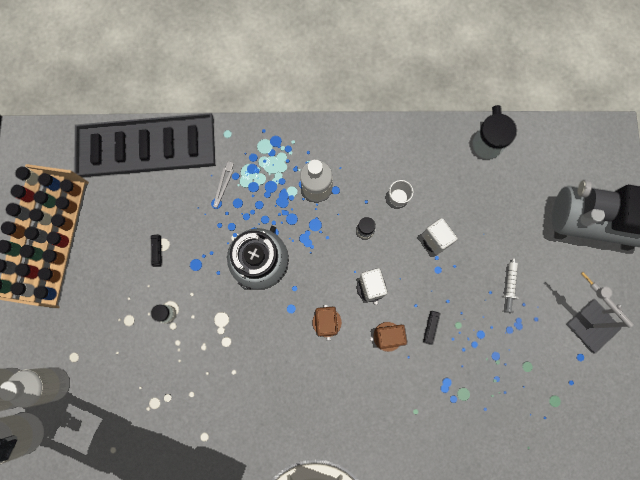

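The white jar with pins is at side (354,227) and top (373,285). The storage jar is at top (440,236), the mixer at top (255,257), and two brown look-alikes stand at top (326,321) and (391,336). I'll enlarge these areas next.

```bash
python3 - <<'E'
from h import *
def c(t,x,y,w,h,s): 
    i=cv2.imread(f'pics/{t}.png')[y:y+h,x:x+w]; return cv2.resize(i,None,fx=s,fy=s,interpolation=cv2.INTER_CUBIC)
cv2.imwrite('pics/c1.png',np.hstack([c('top0',335,250,66,80,6),c('side0',325,195,66,80,6)]))
cv2.imwrite('pics/c2.png',np.hstack([c('top0',220,220,80,80,5),c('side0',250,265,80,80,5)]))
E
```

```text
(no output)
```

View pics/c1.png

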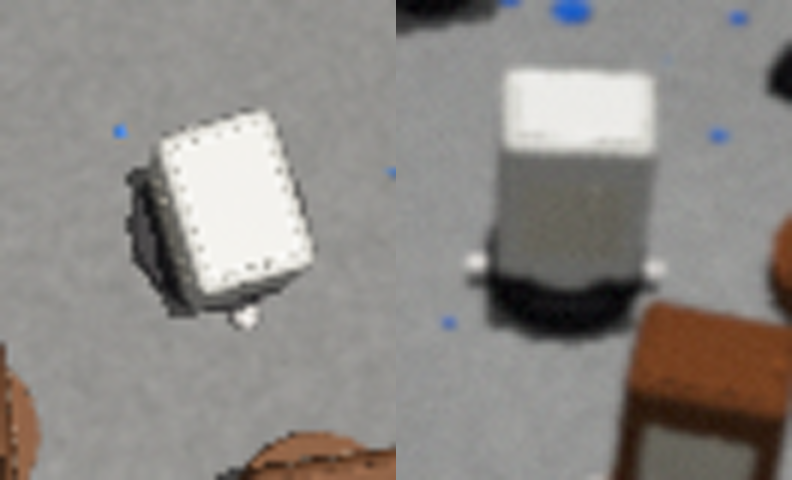

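View pics/c2.png

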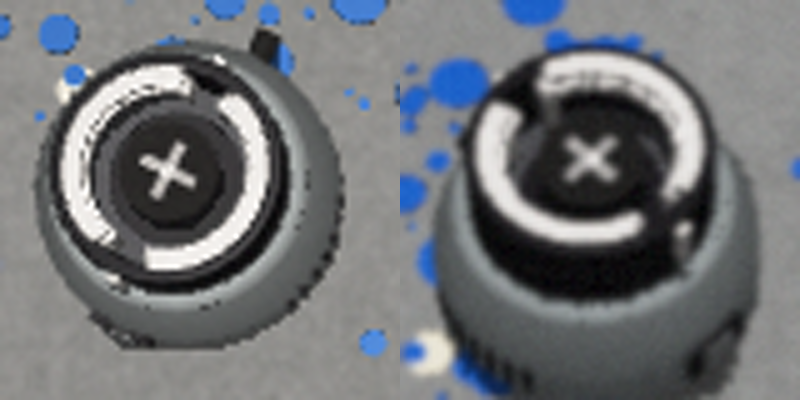

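Jar top corners in the left crop are at about (160,148), (267,110), (313,252) and (205,290). In the side crop, the pins are at (475,263) and (655,268). The mixer's slot gaps are near (208,86) and (125,252) from the top, and (522,86) and (660,208) from the side.

```bash
python3 - <<'E'
from h import *
T=load('top0');S=load('side0')
def w(f,P,o,s,z): return np.array([ray(f,((x+.5)/s-.5+o[0],(y+.5)/s-.5+o[1]),z)[:2] for x,y in P])
a=w(T,[(160,148),(267,110),(313,252),(205,290)],(335,250),6,105); print('topjar',a.round(1).tolist(),a.mean(0),np.linalg.norm(np.diff(a,axis=0),axis=1))
d=a[2]-a[1]+a[3]-a[0];print('yaw',np.degrees(np.arctan2(d[1],d[0])))
b=w(S,[(503,70),(655,72),(653,155),(503,152)],(325-66,195),6,105);print('sidejar',b.round(1).tolist(),b.mean(0),np.linalg.norm(np.diff(b,axis=0),axis=1))
p=w(S,[(475,263),(655,268)],(325-66,195),6,10);print('pins',p,p.mean(0),np.linalg.norm(p[1]-p[0]),np.degrees(np.arctan2(*(p[1]-p[0])[::-1])))
p=w(T,[(245,316)],(335,250),6,10);print('pinT',p)
for n,f,P,o,sl in(('top',T,[(60,166),(95,82),(160,62),(240,98),(270,150),(255,225),(205,265),(75,215)],(220,220),[(208,86),(125,252)]),('side',S,[(473,140),(490,195),(535,235),(590,245),(640,235),(703,130),(690,85),(640,55),(590,48),(545,60)],(170,265),[(522,86),(660,208)])):
    q=w(f,P,o,5,102); A=np.c_[2*q,np.ones(len(q))]; s=np.linalg.lstsq(A,(q**2).sum(1),rcond=None)[0]; c=s[:2]
    g=w(f,sl,o,5,102); d=g[1]-g[0]
    print(n,'mixer',c,'r',np.sqrt(s[2]+c@c),np.linalg.norm(q-c,axis=1).round(1),'slots',g.round(1).tolist(),g.mean(0),np.linalg.norm(d),np.degrees(np.arctan2(d[1],d[0])))
    # plate cross centre z=92
x=w(T,[(167,171)],(220,220),5,92);y=w(S,[(592,160)],(170,265),5,92);print(x,y)
E
```

```text
topjar [[529.2, -103.0], [542.7, -141.3], [492.0, -156.6], [478.7, -118.2]] [ 510.61690878 -129.78173182] [40.64182424 52.98334611 40.65301892]
yaw -163.1653786674714
sidejar [[543.6, -135.1], [487.4, -153.8], [476.7, -110.6], [530.8, -93.1]] [ 509.6194672  -123.15506569] [59.3114509  44.55820335 56.91248453]
pins [[ 545.29047994 -116.27121307]
 [ 474.5659589  -138.20779848]] [ 509.92821942 -127.23950578] 74.0484412829435 -162.7677069607957
pinT [[ 475.87485867 -139.60657653]]
top mixer [576.88357505 131.28559536] r 46.05336439587905 [45.6 48.7 46.  43.7 46.  47.3 46.9 44. ] slots [[612.0, 113.3], [539.4, 147.7]] [575.69477401 130.49914021] 80.35617267437873 154.71957634322652
side mixer [575.46407389 132.35712063] r 46.92711708687887 [47.5 46.  47.3 47.2 47.3 44.9 48.3 47.3 47.3 46. ] slots [[612.4, 115.7], [539.1, 151.8]] [575.79002211 133.7431662 ] 81.7288423143632 153.75426875160952
[[576.23218545 131.89367071]] [[575.23651418 133.66419982]]
```

Request:
{"api": "step_arm", "payload": {"motion": [{"claw": 85, "delta_pos": [-26, -28, 0], "turn": 0}, {"claw": 85, "delta_pos": [-26, -28, 0], "turn": 0}, {"claw": 85, "delta_pos": [-26, -28, 0], "turn": 0}, {"claw": 85, "delta_pos": [-26, -28, 0], "turn": 0}, {"claw": 85, "delta_pos": [-26, -28, 0], "turn": 0}, {"claw": 85, "delta_pos": [-26, -28, 0], "turn": 0}, {"claw": 85, "delta_pos": [-26, -28, 0], "turn": 0}, {"claw": 85, "delta_pos": [-26, -28, 0], "turn": 0}]}}

```text
clock: 0.77
eef_pos: [338.0, 297.9, 239.1]
tcp_rot: [-3.141, -0.0, 2.775]
contact_force: [0.5, -0.0, -0.7]
opening: 0.993
grasp_force: 0.0
```

Request:
{"api": "step_arm", "payload": {"motion": [{"claw": 85, "delta_pos": [-26, -28, 0], "turn": 0}, {"claw": 85, "delta_pos": [-26, -28, 0], "turn": 0}, {"claw": 85, "delta_pos": [-26, -28, 0], "turn": 0}, {"claw": 85, "delta_pos": [-26, -28, 0], "turn": 0}, {"claw": 85, "delta_pos": [-26, -28, 0], "turn": 0}, {"claw": 85, "delta_pos": [-26, -28, 0], "turn": 0}, {"claw": 85, "delta_pos": [-26, -28, 0], "turn": 0}, {"claw": 85, "delta_pos": [-26, -28, 0], "turn": 0}]}}

```text
clock: 1.43
eef_pos: [451.9, 14.1, 239.3]
tcp_rot: [3.142, 0.0, 2.775]
contact_force: [0.9, -0.3, -0.6]
opening: 0.994
grasp_force: 0.0
```

Request:
{"api": "step_arm", "payload": {"motion": [{"claw": 85, "delta_pos": [-26, -28, 0], "turn": 0}, {"claw": 85, "delta_pos": [-26, -28, 0], "turn": 0}, {"claw": 85, "delta_pos": [-26, -28, 0], "turn": 0}, {"claw": 85, "delta_pos": [-26, -28, 0], "turn": 0}, {"claw": 68, "delta_pos": [0, 0, 0], "turn": -0.12}, {"claw": 68, "delta_pos": [0, 0, 0], "turn": -0.12}, {"claw": 68, "delta_pos": [0, 0, 0], "turn": -0.12}, {"claw": 68, "delta_pos": [0, 0, 0], "turn": -0.12}]}}

```text
clock: 2.1
eef_pos: [508.4, -126.2, 238.8]
tcp_rot: [3.141, -0.001, -3.023]
contact_force: [-0.9, -0.1, 0.9]
opening: 0.795
grasp_force: 0.0
```

Request:
{"api": "step_arm", "payload": {"motion": [{"claw": 68, "delta_pos": [0, 0, 0], "turn": -0.12}, {"claw": 68, "delta_pos": [0, 0, 15], "turn": -0.06}, {"claw": 68, "delta_pos": [0, 0, 30], "turn": 0}, {"claw": 68, "delta_pos": [0, 0, 0], "turn": 0}]}}

```text
clock: 2.43
eef_pos: [505.9, -125.1, 190.1]
tcp_rot: [3.138, -0.006, -2.848]
contact_force: [-1.9, 0.9, 0.1]
opening: 0.799
grasp_force: 0.0
```

```bash
python3 - <<'E'
from h import *
T=grab('top','t1');S=grab('side','s1');s=sense();print(s['eef_pos'],s['tcp_rot'])
def c(t,x,y,w,h,s): 
    i=cv2.imread(f'pics/{t}.png')[y:y+h,x:x+w]; return cv2.resize(i,None,fx=s,fy=s,interpolation=cv2.INTER_CUBIC)
cv2.imwrite('pics/c3.png',np.hstack([c('t1',310,230,100,120,4),c('s1',310,150,100,120,4)]))
E
```

```text
[ 507.81937141 -125.5715002   193.72042408] [ 3.14005367e+00 -2.54771376e-03 -2.84888502e+00]
```

View pics/c3.png

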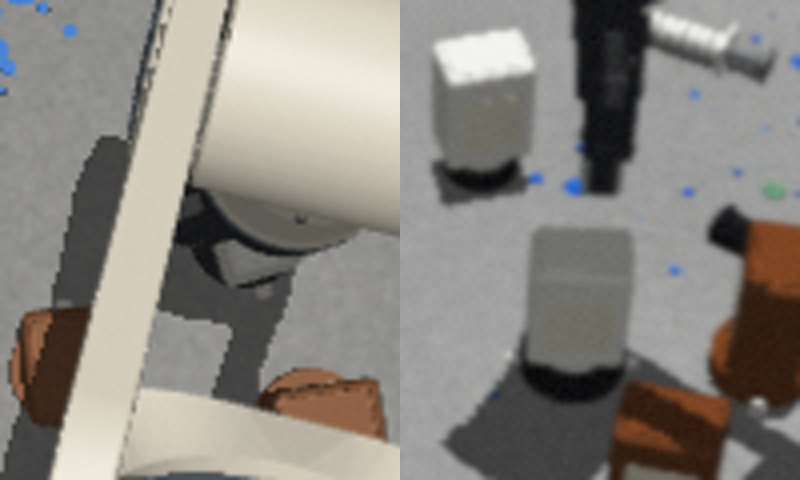

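The left crop shows the arm hiding the jar from above. In the right crop, the near finger is over the jar, with its tip at about (603,190) and the jar's top at (582,245). That matches the plan, so I'm descending.

Request:
{"api": "step_arm", "payload": {"motion": [{"claw": 68, "delta_pos": [-1.3, -2.5, 20], "turn": 0}, {"claw": 68, "delta_pos": [0, 0, 25], "turn": 0}, {"claw": 68, "delta_pos": [0, 0, 25], "turn": 0}, {"claw": 68, "delta_pos": [0, 0, 25], "turn": 0}, {"claw": 68, "delta_pos": [0, 0, 20], "turn": 0}, {"claw": 68, "delta_pos": [0, 0, 7], "turn": 0}, {"claw": 68, "delta_pos": [0, 0, 0], "turn": 0}]}}

```text
clock: 3.12
eef_pos: [510.4, -127.7, 71.9]
tcp_rot: [3.141, -0.001, -2.849]
contact_force: [-0.1, -0.0, 0.4]
opening: 0.8
grasp_force: 0.0
```

Request:
{"api": "step_arm", "payload": {"motion": [{"claw": 50, "delta_pos": [0, 0, 0], "turn": 0}, {"claw": 40, "delta_pos": [0, 0, 0], "turn": 0}, {"claw": 36, "delta_pos": [0, 0, 0], "turn": 0}, {"claw": 36, "delta_pos": [0, 0, 0], "turn": 0}, {"claw": 36, "delta_pos": [0, 0, 0], "turn": 0}, {"claw": 36, "delta_pos": [0, 0, 0], "turn": 0}], "force": 70}}

```text
clock: 3.62
eef_pos: [512.2, -128.2, 74.2]
tcp_rot: [-3.14, 0.003, -2.848]
contact_force: [0.5, -1.0, 8.2]
opening: 0.506
grasp_force: 72.2
```

Request:
{"api": "step_arm", "payload": {"motion": [{"claw": 36, "delta_pos": [0, 0, -10], "turn": 0}, {"claw": 36, "delta_pos": [0, 0, -25], "turn": 0}, {"claw": 36, "delta_pos": [0, 0, -30], "turn": 0}, {"claw": 36, "delta_pos": [0, 0, -30], "turn": 0}, {"claw": 36, "delta_pos": [0, 0, -30], "turn": 0}, {"claw": 36, "delta_pos": [0, 0, -5], "turn": 0}]}}

```text
clock: 4.12
eef_pos: [513.0, -128.4, 208.2]
tcp_rot: [-3.138, 0.007, -2.848]
contact_force: [1.3, -1.8, -1.9]
opening: 0.507
grasp_force: 71.5
```

Request:
{"api": "step_arm", "payload": {"motion": [{"claw": 36, "delta_pos": [-11.2, 20.6, 0], "turn": 0}, {"claw": 36, "delta_pos": [-15, 25, 0], "turn": 0}, {"claw": 36, "delta_pos": [-15, 25, 0], "turn": 0}, {"claw": 36, "delta_pos": [-15, 25, 0], "turn": 0}, {"claw": 36, "delta_pos": [-15, 25, 0], "turn": 0}, {"claw": 36, "delta_pos": [-15, 25, 0], "turn": 0}, {"claw": 36, "delta_pos": [-15, 25, 0], "turn": 0}, {"claw": 36, "delta_pos": [-15, 25, 0], "turn": 0}]}}

```text
clock: 4.78
eef_pos: [565.0, 94.4, 202.3]
tcp_rot: [3.142, -0.001, -2.848]
contact_force: [-0.4, -0.0, -2.0]
opening: 0.504
grasp_force: 71.7
```

Request:
{"api": "step_arm", "payload": {"motion": [{"claw": 36, "delta_pos": [-15, 25, 0], "turn": 0}, {"claw": 36, "delta_pos": [-5, 10, 0], "turn": 0}, {"claw": 36, "delta_pos": [0, 0, 0], "turn": 0.12}, {"claw": 36, "delta_pos": [0, 0, 0], "turn": 0.12}, {"claw": 36, "delta_pos": [0, 0, 0], "turn": 0.12}, {"claw": 36, "delta_pos": [0, 0, 0], "turn": 0.12}, {"claw": 36, "delta_pos": [0, 0, 0], "turn": 0.12}, {"claw": 36, "delta_pos": [0, 0, 0], "turn": 0.12}]}}

```text
clock: 5.45
eef_pos: [573.8, 131.8, 202.1]
tcp_rot: [-3.141, -0.001, 2.709]
contact_force: [-0.1, -0.1, -1.9]
opening: 0.508
grasp_force: 71.6
```

Request:
{"api": "step_arm", "payload": {"motion": [{"claw": 36, "delta_pos": [0, 0, 0], "turn": 0.021}, {"claw": 36, "delta_pos": [0, 0, 0], "turn": 0}, {"claw": 36, "delta_pos": [0, 0, 0], "turn": 0}, {"claw": 36, "delta_pos": [0, 0, 0], "turn": 0}, {"claw": 36, "delta_pos": [0, 0, 0], "turn": 0}]}}

```text
clock: 5.87
eef_pos: [574.4, 132.2, 202.3]
tcp_rot: [-3.142, 0.0, 2.696]
contact_force: [0.4, 0.3, -2.1]
opening: 0.504
grasp_force: 71.6
```

```bash
python3 - <<'E'
from h import *
T=grab('top','t2');S=grab('side','s2');s=sense();print(s['eef_pos'],s['tcp_rot'],s['contact_force'])
def c(t,x,y,w,h,s): 
    i=cv2.imread(f'pics/{t}.png')[y:y+h,x:x+w]; return cv2.resize(i,None,fx=s,fy=s,interpolation=cv2.INTER_CUBIC)
cv2.imwrite('pics/c4.png',np.hstack([c('t2',215,205,80,110,5),c('s2',250,230,80,110,5)]))
E
```

```text
[574.3882137  132.25143684 202.27871059] [-3.14152111e+00 -5.04551903e-05  2.69483918e+00] [-0.02032645  0.56688115 -2.6974733 ]
```

View pics/c4.png

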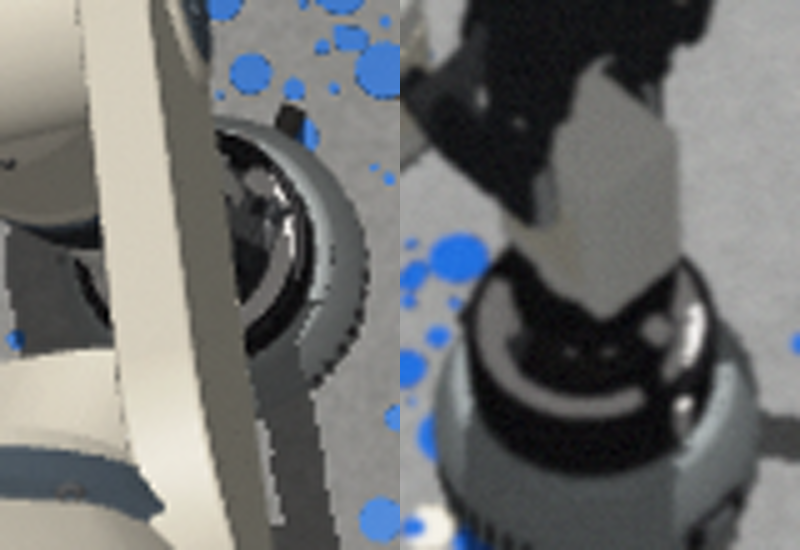

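The side crop shows a pin end at about (655,330). In the top crop, the other pin is near (262,180). I'll compare these with the predicted positions.

```bash
python3 - <<'E'
from h import *
T=load('t2');S=load('s2')
for zb in(128,131):
  for ps in(154.4,157.4):
    a=np.radians(ps);d=np.array([np.cos(a),np.sin(a),0]);c=np.array([574.4,132.2,zb+8])
    for n,f,o in(('top',T,(215,205)),('side',S,(170,230))):
        print(zb,ps,n,((proj(f,[c+39*d,c-39*d])-o+.5)*5-.5).round(0).tolist())
for f,p,o in((T,(262,180),(215,205)),(S,(655,330),(170,230))):
    print(ray(f,((p[0]+.5)/5-.5+o[0],(p[1]+.5)/5-.5+o[1]),138))
E
```

```text
128 154.4 top [[133.0, 317.0], [217.0, 151.0]]
128 154.4 side [[660.0, 329.0], [523.0, 212.0]]
128 157.4 top [[138.0, 319.0], [213.0, 150.0]]
128 157.4 side [[664.0, 325.0], [520.0, 215.0]]
131 154.4 top [[132.0, 316.0], [216.0, 150.0]]
131 154.4 side [[660.0, 324.0], [523.0, 208.0]]
131 157.4 top [[136.0, 318.0], [212.0, 148.0]]
131 157.4 side [[664.0, 321.0], [519.0, 211.0]]
[596.86674534  95.90049161 138.        ]
[540.47332786 151.56818327 138.        ]
```

Request:
{"api": "step_arm", "payload": {"motion": [{"claw": 36, "delta_pos": [-0.9, 0.4, 10], "turn": 0}, {"claw": 36, "delta_pos": [0, 0, 8], "turn": 0}, {"claw": 36, "delta_pos": [0, 0, 6], "turn": 0}, {"claw": 36, "delta_pos": [0, 0, 5], "turn": 0}, {"claw": 36, "delta_pos": [0, 0, 0], "turn": 0}]}}

```text
clock: 6.38
eef_pos: [574.7, 132.0, 171.6]
tcp_rot: [-3.14, -0.002, 2.694]
contact_force: [-0.4, -0.8, -2.9]
opening: 0.503
grasp_force: 71.7
```

Request:
{"api": "step_arm", "payload": {"motion": [{"claw": 36, "delta_pos": [0, 0, 3], "turn": 0}, {"claw": 36, "delta_pos": [0, 0, 3], "turn": 0}, {"claw": 36, "delta_pos": [0, 0, 3], "turn": 0}, {"claw": 36, "delta_pos": [0, 0, 0], "turn": 0}, {"claw": 36, "delta_pos": [0, 0, 0], "turn": 0}]}}

```text
clock: 6.8
eef_pos: [575.6, 132.3, 164.5]
tcp_rot: [3.141, 0.0, 2.694]
contact_force: [-0.2, 0.1, 0.1]
opening: 0.505
grasp_force: 72.1
```

Request:
{"api": "step_arm", "payload": {"motion": [{"claw": 36, "delta_pos": [0, 0, 3], "turn": 0}, {"claw": 36, "delta_pos": [0, 0, 3], "turn": 0}, {"claw": 36, "delta_pos": [0, 0, 0], "turn": 0}, {"claw": 36, "delta_pos": [0, 0, 0], "turn": 0}]}}

```text
clock: 7.13
eef_pos: [575.6, 132.4, 158.4]
tcp_rot: [3.141, 0.0, 2.694]
contact_force: [-0.1, -0.1, 2.1]
opening: 0.504
grasp_force: 72.4
```

Request:
{"api": "step_arm", "payload": {"motion": [{"claw": 36, "delta_pos": [0, 0, 3], "turn": 0}, {"claw": 36, "delta_pos": [0, 0, 2], "turn": 0}, {"claw": 36, "delta_pos": [0, 0, 0], "turn": 0}, {"claw": 36, "delta_pos": [0, 0, 0], "turn": 0}]}}

```text
clock: 7.47
eef_pos: [575.6, 132.3, 153.3]
tcp_rot: [3.141, 0.0, 2.694]
contact_force: [0.0, 0.9, 4.8]
opening: 0.502
grasp_force: 72.5
```

Request:
{"api": "step_arm", "payload": {"motion": [{"claw": 36, "delta_pos": [0, 0, 2], "turn": 0}, {"claw": 36, "delta_pos": [0, 0, 2], "turn": 0}, {"claw": 36, "delta_pos": [0, 0, 0], "turn": 0}, {"claw": 36, "delta_pos": [0, 0, 0], "turn": 0}]}}

```text
clock: 7.8
eef_pos: [575.8, 132.3, 150.0]
tcp_rot: [3.141, 0.001, 2.694]
contact_force: [-2.0, -0.5, 11.4]
opening: 0.507
grasp_force: 73.5
```

Request:
{"api": "step_arm", "payload": {"motion": [{"claw": 36, "delta_pos": [0, 0, 1.5], "turn": 0}, {"claw": 36, "delta_pos": [0, 0, 0], "turn": 0}, {"claw": 36, "delta_pos": [0, 0, 0], "turn": 0}]}}

```text
clock: 8.05
eef_pos: [576.0, 132.3, 149.4]
tcp_rot: [3.141, 0.001, 2.694]
contact_force: [-2.7, -0.6, 18.2]
opening: 0.51
grasp_force: 74.3
```

Request:
{"api": "step_arm", "payload": {"motion": [{"claw": 36, "delta_pos": [0, 0, 1], "turn": 0}, {"claw": 36, "delta_pos": [0, 0, 0], "turn": 0}, {"claw": 36, "delta_pos": [0, 0, 0], "turn": 0}]}}

```text
clock: 8.3
eef_pos: [576.1, 132.2, 148.9]
tcp_rot: [3.141, 0.001, 2.694]
contact_force: [-4.3, -2.7, 22.1]
opening: 0.509
grasp_force: 74.9
```

Request:
{"api": "step_arm", "payload": {"motion": [{"claw": 36, "delta_pos": [0, 0, -0.5], "turn": 0.05}, {"claw": 36, "delta_pos": [0, 0, 0], "turn": 0.06}, {"claw": 36, "delta_pos": [0, 0, 0], "turn": 0.06}, {"claw": 36, "delta_pos": [0, 0, 0], "turn": 0}, {"claw": 36, "delta_pos": [0, 0, 0], "turn": 0}], "force": 90}}

```text
clock: 8.72
eef_pos: [576.5, 132.0, 148.3]
tcp_rot: [3.14, 0.002, 2.524]
contact_force: [0.7, -2.3, 10.1]
opening: 0.506
grasp_force: 89.9
```

```bash
python3 - <<'E'
from h import *
s=sense();print(s['eef_pos'],s['tcp_rot'],s['contact_force'],s['wrist_torque'],s['qpos'])
E
```

```text
[576.54288126 131.99128719 148.25942446] [3.14038307e+00 2.23427591e-03 2.52356841e+00] [ 0.72228769 -2.30343542 10.08381132] [-0.45846088 -0.02828814 -0.0584792 ] [ 2.23007299e-01  4.00892409e-01  1.78795403e+00 -1.05558606e-03
  9.50355353e-01 -7.29153449e-01]
```

Request:
{"api": "step_arm", "payload": {"motion": [{"claw": 36, "delta_pos": [0, 0, 0], "turn": 0.08}, {"claw": 36, "delta_pos": [0, 0, 0], "turn": 0.08}, {"claw": 36, "delta_pos": [0, 0, 0], "turn": 0.08}, {"claw": 36, "delta_pos": [0, 0, 0], "turn": 0.08}, {"claw": 36, "delta_pos": [0, 0, 0], "turn": 0.08}, {"claw": 36, "delta_pos": [0, 0, 0], "turn": 0}]}}

```text
clock: 9.22
eef_pos: [576.2, 131.8, 148.1]
tcp_rot: [3.14, 0.002, 2.12]
contact_force: [0.3, -3.0, 9.1]
opening: 0.505
grasp_force: 89.9
```

Request:
{"api": "step_arm", "payload": {"motion": [{"claw": 36, "delta_pos": [0, 0, 0], "turn": 0.08}, {"claw": 36, "delta_pos": [0, 0, 0], "turn": 0.08}, {"claw": 36, "delta_pos": [0, 0, 0], "turn": 0.08}, {"claw": 36, "delta_pos": [0, 0, 0], "turn": 0.08}, {"claw": 36, "delta_pos": [0, 0, 0], "turn": 0.08}, {"claw": 36, "delta_pos": [0, 0, 0], "turn": 0.08}, {"claw": 36, "delta_pos": [0, 0, 0], "turn": 0.08}, {"claw": 36, "delta_pos": [0, 0, 0], "turn": 0}]}}

```text
clock: 9.88
eef_pos: [576.0, 131.6, 147.9]
tcp_rot: [3.14, 0.001, 1.56]
contact_force: [0.8, -4.1, 8.3]
opening: 0.506
grasp_force: 90.0
```

```bash
python3 - <<'E'
from h import *
s=sense();print(s['eef_pos'],s['tcp_rot'],s['contact_force'],s['wrist_torque'],s['qpos'])
E
```

```text
[576.02768113 131.63565161 147.92566663] [3.14022780e+00 1.08271482e-03 1.55955161e+00] [ 0.76413069 -4.12824849  8.2644903 ] [-0.71963059  0.08760595  0.06134958] [ 2.22902610e-01  4.01114470e-01  1.78850181e+00 -1.68296958e-03
  9.50900634e-01  2.35123576e-01]
```

```bash
python3 - <<'E'
from h import *
T=grab('top','t3');S=grab('side','s3')
def c(t,x,y,w,h,s): 
    i=cv2.imread(f'pics/{t}.png')[y:y+h,x:x+w]; return cv2.resize(i,None,fx=s,fy=s,interpolation=cv2.INTER_CUBIC)
cv2.imwrite('pics/c5.png',np.hstack([c('t3',215,205,80,110,5),c('s3',250,230,80,110,5)]))
E
```

```text
(no output)
```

View pics/c5.png

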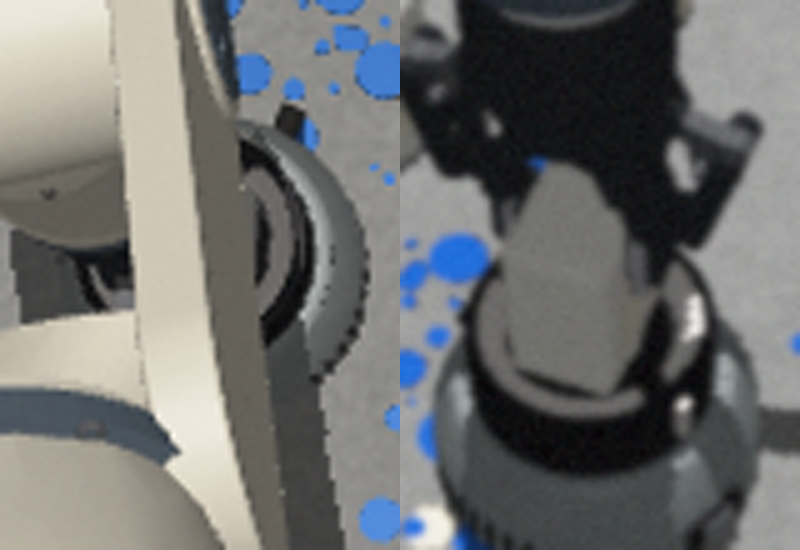

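The jar sits deep in the collar and has turned, and the slot at (660,375) in the side crop is empty, so the pins are under the lip. I'll go on to the stop.

Request:
{"api": "step_arm", "payload": {"motion": [{"claw": 36, "delta_pos": [0, 0, 0], "turn": 0.06}, {"claw": 36, "delta_pos": [0, 0, 0], "turn": 0.06}, {"claw": 36, "delta_pos": [0, 0, 0], "turn": 0.06}, {"claw": 36, "delta_pos": [0, 0, 0], "turn": 0.05}, {"claw": 36, "delta_pos": [0, 0, 0], "turn": 0}, {"claw": 36, "delta_pos": [0, 0, 0], "turn": 0}]}}

```text
clock: 10.48
eef_pos: [575.8, 131.7, 147.9]
tcp_rot: [3.14, 0.001, 1.334]
contact_force: [-1.2, -4.1, 9.3]
opening: 0.503
grasp_force: 90.1
```

```bash
cat > s.py <<'E'
from h import *
s=sense();print(s['eef_pos'],s['tcp_rot'],s['contact_force'],s['wrist_torque'],s['joint_efforts'][5],s['grasp_force'])
E
python3 s.py
```

```text
[575.84855309 131.66763475 147.88917354] [3.14043763e+00 7.87518123e-04 1.33402736e+00] [-1.1914049  -4.09569429  9.30546513] [-0.62477619  0.25299357  0.07155731] 0.27388514019548893 90.13015866279602
```

Request:
{"api": "step_arm", "payload": {"motion": [{"claw": 36, "delta_pos": [0, 0, 0], "turn": 0.05}, {"claw": 36, "delta_pos": [0, 0, 0], "turn": 0.03}, {"claw": 36, "delta_pos": [0, 0, 0], "turn": 0}, {"claw": 36, "delta_pos": [0, 0, 0], "turn": 0}]}}

```text
clock: 10.82
eef_pos: [575.7, 131.9, 148.0]
tcp_rot: [3.14, 0.002, 1.26]
contact_force: [-1.8, -1.2, 10.2]
opening: 0.504
grasp_force: 91.4
```

```bash
python3 s.py
```

```text
[575.72950748 131.91973816 147.9543756 ] [3.13983715e+00 1.74423964e-03 1.26035165e+00] [-1.75231108 -1.20356797 10.24734289] [-0.13324638  0.39095884  3.19617731] 3.2694002240896225 91.39262795448303
```

Request:
{"api": "step_arm", "payload": {"motion": [{"claw": 36, "delta_pos": [0, 0, 0], "turn": -0.015}, {"claw": 36, "delta_pos": [0, 0, 0], "turn": 0}, {"claw": 36, "delta_pos": [0, 0, 0], "turn": 0}, {"claw": 36, "delta_pos": [0, 0, 0], "turn": 0}, {"claw": 36, "delta_pos": [0, 0, 0], "turn": 0}, {"claw": 36, "delta_pos": [0, 0, 0], "turn": 0}, {"claw": 36, "delta_pos": [0, 0, 0], "turn": 0}]}}

```text
clock: 11.4
eef_pos: [575.8, 131.9, 148.0]
tcp_rot: [3.14, 0.001, 1.273]
contact_force: [-0.8, -1.5, 8.9]
opening: 0.502
grasp_force: 90.8
```

```bash
python3 s.py
```

```text
[575.8171976  131.924337   147.97316111] [3.14000119e+00 1.15829206e-03 1.27322265e+00] [-0.75786131 -1.46884783  8.85383146] [-0.2429955   0.27531606  2.19693988] 2.1844249963760376 90.78253626823425
```

The reading is steady: the jar is against the stop at 2.2 N m, seated and still gripped. Handing in.

```bash
python3 -c "
from rig import *
print(sign_off())"
```

```text
the job is handed in; nothing more can be done
None
```

The pinned jar is in the mixer's collar, pushed down first and then turned clockwise about 1.42 rad to the stop. It was handed in still gripped at about 90 N, with the stop reading a steady 2.2 N m at 11.4 s; I did not photograph the rest of the bench afterwards.

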